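# Reset the strip cutter's counter and load the next strip

### The job

Get the bench strip cutter ready for the next job: first roll the black knurled thumbwheel on its top by the edge until the red 0 sits in the middle of the counter window. Then feed the brass strip in its orange holder into the cutter's slot until the red line on the strip is level with the slot's mouth, and let go of it lying flat on the feed table. Leave the bottle, pot, loupe and soldering block where they are.

Things in the scene. Friction and masses are not known exactly. Their poses are not given: they have to be found in the camera images.
- cutter: Green bench strip cutter, fixed: case 140 (x) x 180 (y) x 96 mm high; origin under the case's centre, +x from its front (slot face, robot side) to its back. Front left: the slot with an aluminium feed table (80 long, 50 wide, 30 high). Top right: black thumbwheel and, right of it, the digit window (centre x 0, y -63 mm). Top left rear (x 0 to 60, y 18 to 85): dark steel head, to 122 mm high.
- wheel_top (a point): Fixed point on the crest of the thumbwheel's rim, mid-width; axes as the cutter's. Wheel: radius 50 mm, 24 mm wide, axle level along the cutter's y; it stands 14 mm out of the case top, so 35 mm of rim is open before and behind the crest. A fingertip pressed on the rim and drawn along the cutter's x turns it by friction (about 2 N along the rim); no detents, it stays where left.
- counter (a joint): Angle of the thumbwheel, rad; no end stops, turn either way. It grows as the crest moves along the cutter's +x (away from the robot). A drum turning with it shows digits 0 to 7 in the window: digit d is centred at d*pi/4, plus whole turns. So 0 (red; the others are black) is centred at 0 and at 2 pi.
- slot_mouth (a point): Middle of the slot's mouth at floor level, in the front face, 30 mm above the bench and level with the feed table; axes as the cutter's, x pointing into the slot. The slot is 32 mm wide, 12 mm high, 120 mm deep.
- strip_grip (a point): Centre, half-way up, of the orange holder of the loose brass strip (about 110 g). Holder: upright block 44 (x) x 20 (y) x 48 mm high, its underside level with the strip's. The strip sticks out from its foot along the holder's +x, 70 mm beyond the holder's front, 24 mm wide, 5 mm thick.
- strip_line (a point): Middle of the red line (4 mm wide) across the strip, at the height of its underside: 57 mm along +x from the holder's centre, 35 mm short of the strip's free end; axes as the holder's.
- bottle: White plastic bottle, loose, 72 mm in diameter, 190 mm high; origin under its centre.
- pot: White enamel bowl, loose, 104 mm in diameter, 75 mm high; origin under its centre.
- loupe: Black eye loupe standing in front of the cutter, loose, 38 mm in diameter, 42 mm high; origin under its centre.
- block: Grey soldering block with rings on it, fixed, 120 x 90 x 30 mm (rings to 35 mm); origin under its centre.

How it is judged:
On the way, in this order (a step that is already met when the one before it is completed fails the run):
1. the counter shows the red 0 in the middle of its window (within 0.14 rad) and is still, before the strip is fed in ((value of joint counter between -6.4232 and -6.1432 rad or value of joint counter between -0.14 and 0.14 rad or value of joint counter between 6.1432 and 6.4232 rad or value of joint counter between 12.4264 and 12.7064 rad) and velocity of joint counter between -0.1 and 0.1 rad/s), for 0.3 s.
2. the strip is in the slot with its red line at the mouth (within 5 mm) (x of strip_line in the frame of slot_mouth between -0.005 and 0.005 m and y of strip_line in the frame of slot_mouth between -0.008 and 0.008 m and z of strip_line in the frame of slot_mouth between -0.003 and 0.005 m and angle between the x axis of strip_line and the x axis of slot_mouth, either way round below 0.2 rad and angle between strip_line's own z axis and vertical below 0.12 rad), for 0.2 s.
At the end, for the whole second after the job is handed in: Counter at 0 within 0.14 rad and still; strip in the slot with its red line within 5 mm of the mouth, within 8 mm of the slot's middle, within 0.2 rad of its direction and lying flat on the feed table (within 5 mm in height); both released (all of step 1 and all of step 2); the robot touches nothing.
It fails at once if the bottle is moved by more than 25 mm or tipped (distance of bottle from where it was at the start of the episode above 0.025 m or angle between bottle's own z axis and vertical above 0.3 rad).
It fails at once if the pot is moved by more than 25 mm or tipped (distance of pot from where it was at the start of the episode above 0.025 m or angle between pot's own z axis and vertical above 0.3 rad).
It fails at once if the loupe is moved by more than 25 mm or tipped (distance of loupe from where it was at the start of the episode above 0.025 m or angle between loupe's own z axis and vertical above 0.3 rad).
It also fails if it takes over 72 s, if anything falls off the work surface, if the arm or the gripper's body presses on something with over 40 N, if the wrist force passes 120 N, or if a joint passes its speed limit or range.

### The arm

A 6-joint arm with a two-finger parallel gripper is mounted at the origin on the work surface. World frame = base frame: x ahead of the robot, y to its left, z up, the work surface at z = 0. Lengths are in m, angles in rad, forces in N, time in s.
With the tool pointing down it reaches from about 0.35 to 0.925 m from the base axis. Payload 6.4 kg.
Tool frame: the origin (TCP) lies on the centre line of the jaws, within the pads' length; the fingertips stand 11 mm ahead of it and the grasp point (between the pads) lies 8 mm behind it (tcp_to_tips is the distance from the TCP to the fingertips, in m); z points along the fingers, y is the direction in which the jaws open and shut (so a half turn about z gives the same grasp; the last joint's range is limited). The gripper opens to 94 mm and grips with 3 to 60 N. Pads are 16 mm wide; open, the fingers measure 119 mm over their backs; the gripper's body (75 mm by 177 mm) begins 78 mm behind the grasp point.
Start: joints at [0.959, 0.245, 1.558, -0, 1.339, -0.174], TCP at [0.276, 0.589, 0.216] pointing down, gripper open.
Joint ranges: [-3.13, 3.13], [-1.02, 2.26], [0.13, 2.54], [-0.95, 4.09], [0.21, 2.88], [-2.74, 2.74]. Speed limits (rad/s): [2.57, 2.57, 3.14, 3.14, 3.14, 3.14].

### API

Orientations are given as a unit quaternion [w, x, y, z].
In Python, from rig import state, capture, close_job, find_in, regions_of, tcp_to_tips gives the robot as it stands.
- The arm moves only by the tool play_rows, never from a script. Its argument "plan" is one flat list of numbers, 6 for each row, row after row: the shift along the tool's x, y, z in cm, then the turn, a rotation vector about the tool's x, y, z in rad. A call has 1 to 10 rows; each row is the pose to reach, as a shift and turn from the pose commanded when the call began, along the tool's axes at that moment; what a row does not reach only later rows make up. A row lasts 1/10 s, in which the tool goes at most 50 mm and 8.59 degrees, less where a joint would pass 70% of its speed; a pose out of reach is approached as far as the arm can. A call with a gripper value outside its range is refused whole. "hand" is the finger opening in cm, from 0 to 9.4, set as the call begins (left out, the last holds). The fingers move at their own pace and stop on an object; the grip force is fixed at half the most. Time passes only in rows, so rows that repeat a pose let the fingers close. It gives the time, the measured TCP pose, the force and the opening at its end, in the units of the state.
- state(): the state, without advancing time (a new reading comes with each control period).
- capture(name): name is "scene" or "side" or "wrist"; returns a dict with "color" (384x512x3 uint8, blue, green, red), "range_z" (384x512 float32, m along the optical axis (not along the pixel's ray), 0 where there is no reading), "fx", "fy", "cx", "cy" (pixels), "origin" and "rotation" of the camera in the world. Camera axes: x right, y down, z forward; pixel columns grow to the right and rows downward; lengths in m; the calibration is good to about 2 mm. A picture is of the moment at which its call begins.
- close_job(): hands the job in, once; it reports no verdict.
Trained networks look in the newest picture that a camera, given by its name, has taken for a name from the list of things; names that differ only in an ending like _2 or _b are one class to them, and where a whole thing is asked for, a point or a joint stands for the part that bears it (a point fixed in the world has none). Each returns a list of dicts, best first, with "confidence" (0 to 1); they miss things now and then, are a little off and sometimes report something else, mostly with a low value. They report only what shows in the picture. A call takes as long as a camera call.
- find_in(camera, target): "box" ([left, top, right, bottom] in pixels, round what is visible of it).
- regions_of(camera, target): "region" (384x512 bool, what is visible of it) and "box" ([left, top, right, bottom] in pixels, round what is visible of it).
The state is a dict: "time_s": time; "q": joint angles; "qvel": joint speeds; "joint_efforts": joint torques, N m; "eef_pos": TCP position; "tcp_rot": TCP orientation; "contact_force": force on the tool from outside, world axes, zero at the start; "wrist_torque": the same for the moment, N m; "opening": opening from 0.0 (shut) to 1.0 (fully open).
Only numpy, scipy, OpenCV 4.12 (cv2) and the standard library are available. Lean on these libraries where they do the work, as an engineer would, in place of code of your own. Each camera call takes 0.05 s, during which the arm holds its last target. There are 200 camera calls.

## Working session

There is one attempt and no reset: what is moved stays moved. The work goes in short steps, Python scripts to look and compute and a tool call to move; the robot and the scene stay as the last step left them, time stands still between calls to the robot, and variables do not carry over. Pictures are saved under pics/ and viewed, on a budget of 10 in all, crops included, one or two more only if the job needs it, and the job is handed in when it is done.

Besides the shell and the picture viewer there is one more tool, called in YAML: its name, and indented under it one key for each argument. play_rows: Moves the arm, as the interface text tells. Its arguments: {"type":"object","properties":{"plan":{"type":"array","items":{"type":"number"}},"hand":{"type":"number"}},"required":["plan"]}

```bash
mkdir -p pics; cat > h.py <<'E'
import numpy as np, cv2
from rig import *
def world(c,mask=None):
    z=c["range_z"]; v,u=np.indices(z.shape)
    P=np.stack([(u-c["cx"])/c["fx"]*z,(v-c["cy"])/c["fy"]*z,z],-1)
    return P@np.array(c["rotation"]).T+np.array(c["origin"])
def px(c,p):
    q=np.array(c["rotation"]).T@(np.array(p)-np.array(c["origin"]))
    return q[0]/q[2]*c["fx"]+c["cx"],q[1]/q[2]*c["fy"]+c["cy"]
E
python3 - <<'E'
from h import *
s=state();print(s)
ims=[]
for n in ["scene","side","wrist"]:
    c=capture(n);np.savez('/tmp/%s.npz'%n,**c);ims.append(c["color"]);print(n,c["origin"],np.round(c["rotation"],2).tolist(),c["fx"])
    W=world(c)
    for t in ["cutter","strip_grip","bottle","pot","loupe","block","counter"]:
        for r in regions_of(n,t)[:2]:
            p=W[r["region"]&(c["range_z"]>0)]
            print(t,round(r["confidence"],2),r["box"],np.round(np.median(p,0),3) if len(p) else None,np.round(np.percentile(p,[2,98],axis=0),3).tolist() if len(p) else None)
cv2.imwrite('pics/a.png',cv2.resize(ims[0],(800,600)));cv2.imwrite('pics/b.png',cv2.resize(ims[1],(800,600)))
E
```

```text
{'time_s': 0.0, 'q': array([ 9.58905499e-01,  2.45808906e-01,  1.55901183e+00, -1.72613132e-05,
        1.33866197e+00, -1.74061742e-01]), 'qvel': array([ 3.07905656e-04,  1.55609974e-03, -2.63897376e-05,  8.94928811e-04,
        4.94789632e-05, -1.98129537e-03]), 'joint_efforts': array([-5.19931091e-04, -4.15836239e+01, -3.14603949e+01,  6.85175811e-02,
        3.31858476e-02, -9.67833353e-05]), 'eef_pos': array([0.27522422, 0.58822142, 0.21534981]), 'tcp_rot': array([-3.54131918e-04,  2.17168157e-01,  9.76133750e-01, -8.76208684e-04]), 'contact_force': array([-0.02486441,  0.5668107 , -0.0365233 ]), 'wrist_torque': array([ 0.00937944,  0.00196263, -0.0094288 ]), 'opening': 1.0007945862943954}
scene [0.94189875 0.54644424 0.73889103] [-0.12, 0.27, 0.88, -0.38] 419.8885471898178Traceback (most recent call last):
  File "<stdin>", line 6, in <module>
  File "h.py", line 6, in world
    return P@np.array(c["rotation"]).T+np.array(c["origin"])
           ~^~~~~~~~~~~~~~~~~~~~~~~~~~
ValueError: matmul: Input operand 1 has a mismatch in its core dimension 0, with gufunc signature (n?,k),(k,m?)->(n?,m?) (size 4 is different from 3)
```

```bash
cat > h.py <<'E'
import numpy as np, cv2
from rig import *
from scipy.spatial.transform import Rotation as Ro
def R(q): return Ro.from_quat(np.array(q)[[1,2,3,0]]).as_matrix()
def world(c):
    z=c["range_z"]; v,u=np.indices(z.shape)
    P=np.stack([(u-c["cx"])/c["fx"]*z,(v-c["cy"])/c["fy"]*z,z],-1)
    return P@R(c["rotation"]).T+np.array(c["origin"])
def px(c,p):
    q=R(c["rotation"]).T@(np.array(p)-np.array(c["origin"]))
    return q[0]/q[2]*c["fx"]+c["cx"],q[1]/q[2]*c["fy"]+c["cy"]
E
python3 - <<'E'
from h import *
ims=[]
for n in ["scene","side","wrist"]:
    c=capture(n);np.savez('/tmp/%s.npz'%n,**c);ims.append(c["color"]);print(n,c["origin"],np.round(R(c["rotation"])[:,2],2).tolist(),c["fx"])
    W=world(c)
    for t in ["cutter","strip_grip","bottle","pot","loupe","block","counter"]:
        for r in regions_of(n,t)[:2]:
            p=W[r["region"]&(c["range_z"]>0)]
            print(t,round(r["confidence"],2),r["box"],np.round(np.median(p,0),3) if len(p) else None,np.round(np.percentile(p,[2,98],axis=0),3).tolist() if len(p) else None)
cv2.imwrite('pics/a.png',cv2.resize(ims[0],(800,600)));cv2.imwrite('pics/b.png',cv2.resize(ims[1],(800,600)))
E
```

```text
scene [0.94189875 0.54644424 0.73889103] [-0.42, -0.6, -0.68] 419.8885471898178
cutter 0.9 [179.1, 177.0, 296.1, 278.5] [0.64  0.034 0.094] [[0.506, -0.111, 0.002], [0.713, 0.075, 0.122]]
strip_grip 0.66 [351.9, 292.1, 389.6, 347.0] [0.507 0.324 0.006] [[0.464, 0.304, 0.002], [0.565, 0.347, 0.049]]
bottle 0.6 [263.2, 292.2, 308.2, 375.7] [0.708 0.294 0.121] [[0.672, 0.258, 0.008], [0.729, 0.314, 0.19]]
pot 0.6 [122.0, 143.6, 162.6, 181.4] [ 0.684 -0.363  0.052] [[0.639, -0.393, 0.005], [0.732, -0.295, 0.075]]
loupe 0.69 [251.0, 194.1, 263.3, 214.0] [ 0.511 -0.057  0.037] [[0.496, -0.076, 0.003], [0.524, -0.049, 0.044]]
loupe 0.19 [180.5, 130.9, 234.0, 168.3] [ 0.502 -0.314  0.028] [[0.438, -0.372, 0.001], [0.554, -0.286, 0.034]]
block 0.91 [181.2, 134.2, 233.9, 168.5] [ 0.503 -0.315  0.028] [[0.438, -0.372, 0.004], [0.555, -0.286, 0.034]]
counter 0.91 [201.7, 187.4, 232.4, 210.9] [ 0.624 -0.053  0.102] [[0.593, -0.102, 0.088], [0.657, -0.038, 0.11]]
side [0.2219207  0.48860766 0.73928996] [0.4, -0.57, -0.72] 383.1064541088741
cutter 0.71 [195.6, 152.8, 290.0, 262.7] [0.594 0.024 0.09
[... 312 characters left out ...]
[0.594 0.025 0.093] [[0.494, -0.102, 0.005], [0.697, 0.076, 0.122]]
pot 0.59 [270.6, 110.2, 305.2, 138.7] [ 0.684 -0.355  0.051] [[0.636, -0.391, 0.0], [0.728, -0.293, 0.074]]
loupe 0.73 [283.9, 202.9, 299.8, 227.0] [ 0.506 -0.057  0.03 ] [[0.492, -0.078, -0.001], [0.526, -0.047, 0.043]]
loupe 0.26 [156.6, 337.9, 215.2, 360.9] [0.493 0.324 0.011] [[0.455, 0.302, 0.001], [0.56, 0.348, 0.049]]
block 0.86 [320.6, 143.8, 373.0, 177.7] [ 0.486 -0.312  0.028] [[0.431, -0.371, 0.004], [0.545, -0.284, 0.034]]
counter 0.65 [237.7, 166.9, 263.0, 184.8] [ 0.616 -0.05   0.102] [[0.591, -0.099, 0.087], [0.646, -0.036, 0.11]]
wrist [0.1984586  0.62433119 0.38501881] [0.26, -0.12, -0.96] 305.30313466200556
```

View pics/a.png

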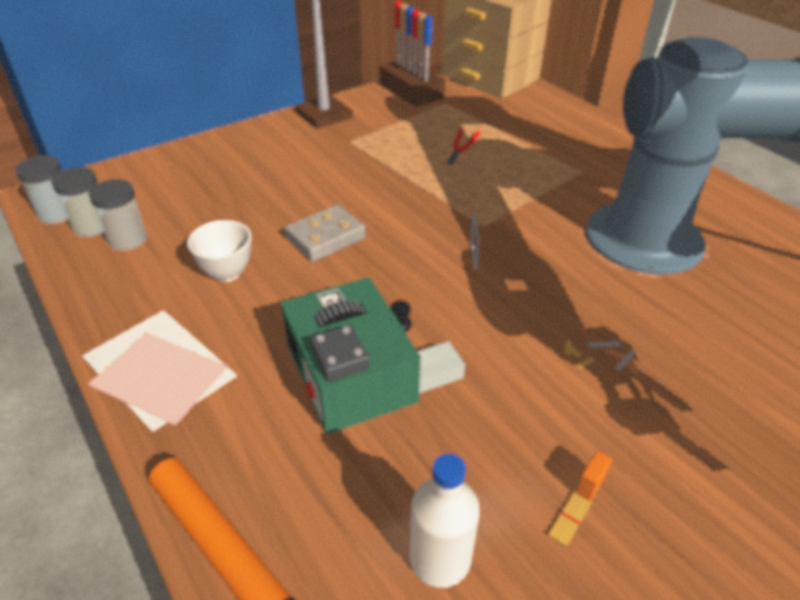

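View pics/b.png

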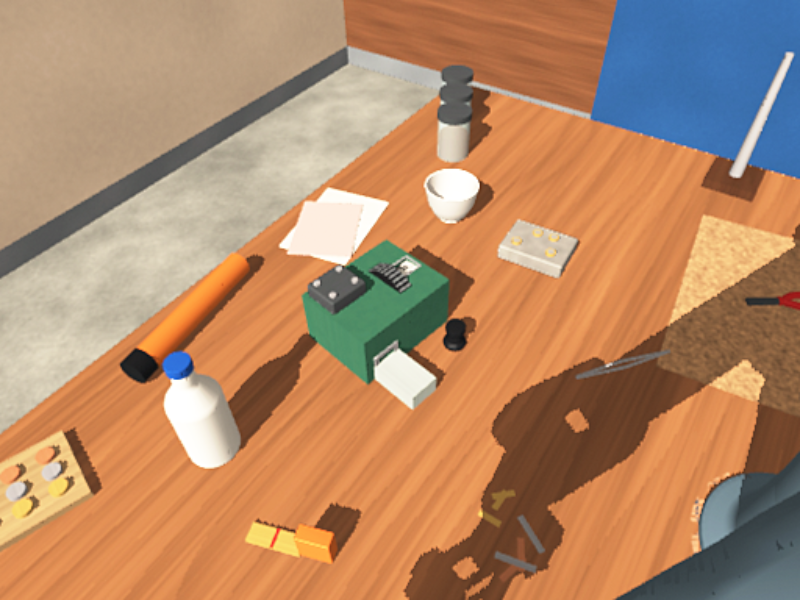

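```bash
cat > fit.py <<'E'
from h import *
def fit():
  for n in ["scene","side"]:
    c=dict(np.load('/tmp/%s.npz'%n)); W=world(c); col=c["color"].astype(int); b,g,r=[col[...,i] for i in range(3)]
    ok=c["range_z"]>0
    near=(abs(W[...,0]-.61)<.2)&(abs(W[...,1]+.015)<.15)
    top=ok&near&(W[...,2]>.09)&(W[...,2]<.1)
    print(n,"topz",np.median(W[top][:,2]),cv2.minAreaRect(W[top][:,:2].astype(np.float32)*1000))
    fr=ok&near&(W[...,2]>.036)&(W[...,2]<.085)&(g>r+15)
    p=W[fr];
    tb=ok&near&(W[...,2]>.025)&(W[...,2]<.034)&(W[...,0]<.56)&(W[...,1]>-.03)
    print("table",np.median(W[tb][:,2]),tb.sum(),cv2.minAreaRect(W[tb][:,:2].astype(np.float32)*1000))
    s=ok&(W[...,0]<.6)&(W[...,0]>.4)&(W[...,1]>.25)&(W[...,1]<.4)
    h=s&(W[...,2]>.044); st=s&(W[...,2]>.0)&(W[...,2]<.02)&(r>b+70)&(g>r*.55)
    print("hold",np.median(W[h][:,2]),cv2.minAreaRect(W[h][:,:2].astype(np.float32)*1000))
    print("strip",st.sum(),np.median(W[st],0),cv2.minAreaRect(W[st][:,:2].astype(np.float32)*1000))
    w=ok&near&(W[...,2]>.1005)&(W[...,2]<.116)&(W[...,1]<0)&(b+g+r<400)
    print("wheel",w.sum(),W[w][:,2].max(),cv2.minAreaRect(W[w][:,:2].astype(np.float32)*1000))
    bench=ok&(abs(W[...,2])<.006)&near; print("bench",np.median(W[bench][:,2]))
    cv2.imwrite('/tmp/z%s.png'%n,c["color"])
fit()
E
python3 fit.py
python3 - <<'E'
from h import *
c=np.load('/tmp/wrist.npz'); s=state(); T=R(s["tcp_rot"]); print(np.round(T,2), T.T@(c["origin"]-s["eef_pos"]), T.T@R(c["rotation"]))
E
```

```text
scene topz 0.0950580803221337 ((629.9026489257812, -24.19225311279297), (184.56015014648438, 141.0477752685547), 79.33135223388672)
table 0.02908508045565822 446 ((523.5890502929688, 45.54595184326172), (53.63507843017578, 65.5428237915039), 77.20128631591797)
hold 0.047127076566439996 ((479.78240966796875, 312.4192199707031), (44.56843185424805, 19.782018661499023), 17.986055374145508)
strip 2051 [0.52006582 0.33482517 0.00087043] ((500.03472900390625, 324.9779052734375), (199.73878479003906, 149.88694763183594), 0.001851976732723415)
wheel 238 0.11485547682578279 ((651.4017944335938, -43.22311019897461), (114.11971282958984, 47.62560272216797), 21.38588523864746)
bench -0.0008593138488466878
side topz 0.09478355174778819 ((627.6763916015625, -23.32543182373047), (183.27120971679688, 142.46897888183594), 79.501953125)
table 0.02876537016716829 582 ((525.3350219726562, 25.111541748046875), (95.80308532714844, 81.58089447021484), 79.47410583496094)
hold 0.046645546278640204 ((477.73101806640625, 314.6231689453125), (43.59454345703125, 20.004850387573242), 18.853906631469727)
strip 1557 [0.52023521 0.33101025 0.00086838] ((500.0762939453125, 325.1419982910156), (199.7945556640625, 149.0233154296875), 0.3052219748497009)
wheel 146 0.11476503761880164 ((628.581787109375, -42.48441696166992), (67.71284484863281, 51.45598220825195), 47.28719711303711)
bench -0.001159005398988111
[[-0.91  0.42  0.  ]
 [ 0.42  0.91  0.  ]
 [-0.    0.   -1.  ]] [ 0.08492244 -0.00043442 -0.1685336 ] [[ 5.86544823e-04 -9.57437756e-01 -2.88639220e-01]
 [ 9.99999789e-01  4.81080364e-04  4.36323919e-04]
 [-2.78894333e-04 -2.88639415e-01  9.57437836e-01]]
```

```bash
cat >> h.py <<'E'
C0=np.array([.6288,-.0238]); CY=np.deg2rad(-10.6)
def c2w(x,y,z=0):
    return np.array([C0[0]+x*np.cos(CY)-y*np.sin(CY),C0[1]+x*np.sin(CY)+y*np.cos(CY),z])
def w2c(p):
    d=np.asarray(p)[...,:2]-C0; return np.stack([d[...,0]*np.cos(CY)+d[...,1]*np.sin(CY),-d[...,0]*np.sin(CY)+d[...,1]*np.cos(CY)],-1)
def goto(p,yaw):
    "delta rows (cm, rad) to bring TCP to world p, tool down with tool x at world yaw"
    s=state();T=R(s["tcp_rot"]);x=np.array([np.cos(yaw),np.sin(yaw),0]);z=np.array([0,0,-1.]);G=np.stack([x,np.cross(z,x),z],1)
    d=T.T@(np.array(p)-s["eef_pos"])*100; r=Ro.from_matrix(T.T@G).as_rotvec()
    print("goto",np.round(d,2).tolist(),np.round(r,4).tolist(),"t",round(s["time_s"],2),"F",np.round(s["contact_force"],1))
E
python3 -c "
from h import *
goto(c2w(-.06,-.04,.24),CY+np.pi)"
```

```text
goto [-53.15, -45.88, -2.35] [0.0, 0.0, -0.2528] t 1.25 F [-0.4  0.3  0. ]
```

play_rows:
  plan: [-53.15,-45.9,-2.4,0,0,-0.253,-53.15,-45.9,-2.4,0,0,-0.253,-53.15,-45.9,-2.4,0,0,-0.253,-53.15,-45.9,-2.4,0,0,-0.253,-53.15,-45.9,-2.4,0,0,-0.253,-53.15,-45.9,-2.4,0,0,-0.253,-53.15,-45.9,-2.4,0,0,-0.253,-53.15,-45.9,-2.4,0,0,-0.253,-53.15,-45.9,-2.4,0,0,-0.253,-53.15,-45.9,-2.4,0,0,-0.253]
  hand: 0

```text
time_s: 2.25
eef_pos: [0.4801, 0.1307, 0.234]
tcp_rot: [0.001, 0.092, 0.996, 0.0]
contact_force: [-0.2, 0.6, -0.1]
opening: 0.186
```

```bash
python3 -c "
from h import *
goto(c2w(-.06,-.04,.24),CY+np.pi)"
```

```text
goto [-11.45, -16.45, -0.59] [0.0003, 0.001, 0.0002] t 2.25 F [-0.2  0.6 -0.1]
```

play_rows:
  plan: [-11.45,-16.45,-0.5,0,0,0,-11.45,-16.45,-0.5,0,0,0,-11.45,-16.45,-0.5,0,0,0,-11.45,-16.45,-0.5,0,0,0,-11.45,-16.45,-0.5,0,0,0,-11.45,-16.45,-0.5,0,0,0,-11.45,-16.45,-0.5,0,0,0]

```text
time_s: 2.95
eef_pos: [0.5615, -0.0491, 0.2383]
tcp_rot: [-0.0, 0.092, 0.996, 0.0]
contact_force: [0.6, 0.6, -1.1]
opening: 0.003
```

```bash
python3 - <<'E'
from h import *
s=state();print(s["eef_pos"],s["tcp_rot"],s["opening"])
c=capture("wrist");np.savez('/tmp/wrist.npz',**c)
for t in ["counter","cutter","strip_grip","loupe"]:
    print(t,[(round(r["confidence"],2),r["box"]) for r in find_in("wrist",t)[:2]])
u,v=px(c,c2w(0,-.063,.094));print(u,v)
W=world(c);g=W[c["range_z"]>0]
top=(W[...,2]>.09)&(W[...,2]<.1)&(c["range_z"]>0);print(np.median(W[top][:,2]),cv2.minAreaRect(W[top][:,:2].astype(np.float32)*1000))
w=(W[...,2]>.101)&(W[...,2]<.118)&(c["range_z"]>0);q=w2c(W[w]);k=(q[:,1]<0)&(abs(q[:,0])<.06);print("wheel",np.percentile(q[k],[1,50,99],axis=0),W[w][k][:,2].max())
cv2.imwrite('pics/c.png',cv2.resize(c["color"],(800,600)))
u,v=int(u),int(v);cr=c["color"][v-45:v+45,u-60:u+60];cv2.imwrite('pics/d.png',cv2.resize(cr,(800,600),interpolation=2))
E
```

```text
[ 0.56149807 -0.04914477  0.23834934] [-2.70872138e-04  9.18283527e-02  9.95774792e-01  2.09505512e-04] 0.003010526340016922
counter [(0.88, [219.9, 203.4, 273.9, 244.8])]
cutter [(0.98, [203.4, 94.6, 377.6, 296.4])]
strip_grip []
loupe [(0.56, [222.0, 116.2, 251.6, 145.4])]
233.8850544777607 234.3169690974888
0.096427817205058 ((622.8638916015625, -22.93267822265625), (180.4971923828125, 128.0095672607422), 79.41568756103516)
wheel [[-0.02835499 -0.04144609]
 [-0.02341745 -0.02969517]
 [-0.01733225 -0.01902177]] 0.1086958311380567
```

View pics/c.png

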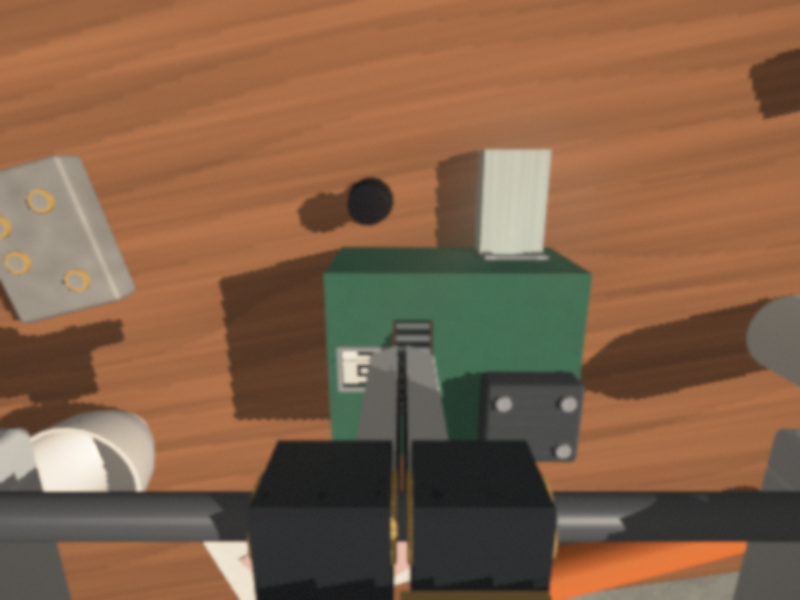

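View pics/d.png

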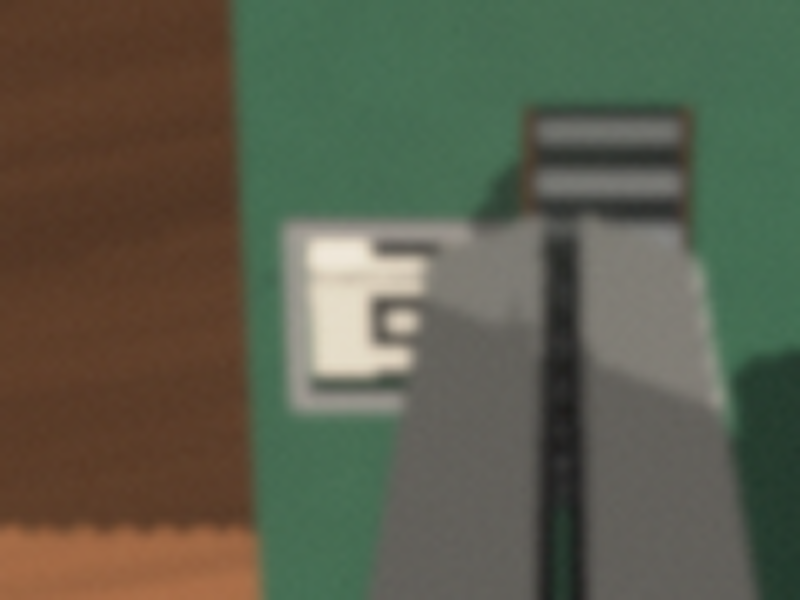

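play_rows:
  plan: [-1,5,5,0,0,0,-1,5,5,0,0,0,-1,5,5,0,0,0,-1,5,5,0,0,0]

```text
time_s: 3.6
eef_pos: [0.5809, -0.0028, 0.1888]
tcp_rot: [-0.0, 0.092, 0.996, -0.0]
contact_force: [-1.0, 0.2, 0.3]
opening: 0.008
```

```bash
cat > win.py <<'E'
from h import *
import sys
c=capture("wrist");np.savez('/tmp/wrist.npz',**c)
# rectify the window: 50 x 40 mm around (0,-.063), up = +x cutter (away from robot), right = -y
S=16;hw,hh=.025,.0225
src=[px(c,c2w(a,b,.096)) for a,b in [(hh,-.063+hw),(hh,-.063-hw),(-hh,-.063-hw),(-hh,-.063+hw)]]
H=cv2.getPerspectiveTransform(np.float32(src),np.float32([[0,0],[800,0],[800,600],[0,600]]))
im=cv2.warpPerspective(c["color"],H,(800,600),flags=cv2.INTER_CUBIC)
cv2.imwrite('pics/%s.png'%sys.argv[1],im)
W=world(c);top=(W[...,2]>.09)&(W[...,2]<.1)&(c["range_z"]>0);r=cv2.minAreaRect(W[top][:,:2].astype(np.float32)*1000);print(np.median(W[top][:,2]),r)
w=(W[...,2]>.101)&(W[...,2]<.118)&(c["range_z"]>0);q=w2c(W[w]);k=(q[:,1]<0)&(abs(q[:,0])<.06);print("wheel",np.percentile(q[k],[1,50,99],axis=0).tolist(),W[w][k][:,2].max())
t=(W[...,2]>.026)&(W[...,2]<.034)&(c["range_z"]>0);q=w2c(W[t]);k=(q[:,1]>.01)&(q[:,1]<.1)&(q[:,0]<-.06)&(q[:,0]>-.16);print("table",np.percentile(q[k],[1,50,99],axis=0).tolist(),cv2.minAreaRect(q[k].astype(np.float32)*1000))
goto(c2w(0,-.03,.15),CY+np.pi)
E
python3 win.py e
```

```text
0.09641218958435963 ((628.6707153320312, -24.053810119628906), (180.66204833984375, 140.63063049316406), 79.64053344726562)
wheel [[-0.027982102980084394, -0.041857834234567515], [-0.004979758212899096, -0.02972494632277362], [0.028614354936411863, -0.018269520495204035]] 0.1121051722867912
table [[-0.14933352082837326, 0.02469894876149295], [-0.11166280145674883, 0.04956437128581451], [-0.0696437994847831, 0.07454494255357609]] ((-109.36131286621094, 50.27277755737305), (78.94509887695312, 80.35274505615234), 89.80644226074219)
goto [-5.04, -4.15, 3.97] [-0.0005, 0.0013, 0.0006] t 3.65 F [0.5 0.4 0.5]
```

View pics/e.png

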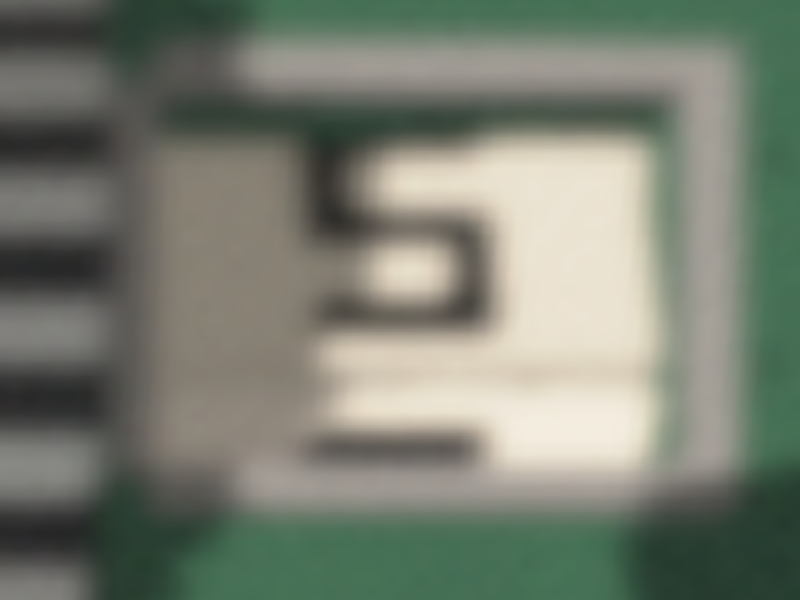

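```bash
python3 -c "
from h import *
goto(c2w(-.03,-.03,.122),CY+np.pi)"
```

```text
goto [-2.03, -4.14, 6.77] [-0.0005, 0.0013, 0.0006] t 3.65 F [0.5 0.4 0.5]
```

play_rows:
  plan: [-2,-4.15,3,0,0,0,-2,-4.15,5,0,0,0,-2,-4.15,6.7,0,0,0,-2,-4.15,6.7,0,0,0]

```text
time_s: 4.05
eef_pos: [0.5918, -0.0483, 0.1202]
tcp_rot: [-0.002, 0.093, 0.996, 0.0]
contact_force: [-0.1, 0.1, -0.0]
opening: 0.007
```

play_rows:
  plan: [0,0,0.3,0,0,0,0,0,0.5,0,0,0,0,0,0.6,0,0,0,0,0,0.6,0,0,0]

```text
time_s: 4.45
eef_pos: [0.5933, -0.0473, 0.1163]
tcp_rot: [0.001, 0.092, 0.996, -0.0]
contact_force: [-0.7, 0.2, 0.5]
opening: 0.003
```

play_rows:
  plan: [0,0,0.1,0,0,0,0,0,0.15,0,0,0,0,0,0.15,0,0,0]

```text
time_s: 4.75
eef_pos: [0.5935, -0.0473, 0.1147]
tcp_rot: [0.001, 0.092, 0.996, -0.0]
contact_force: [0.2, 0.2, 2.9]
opening: 0.005
```

play_rows:
  plan: [0,0,0.1,0,0,0,0,0,0.1,0,0,0]

```text
time_s: 4.95
eef_pos: [0.5936, -0.0473, 0.1142]
tcp_rot: [0.001, 0.092, 0.996, -0.0]
contact_force: [-1.5, 0.1, 6.5]
opening: 0.008
```

play_rows:
  plan: [-0.5,0,-0.17,0,0,0,-1.0,0,-0.32,0,0,0,-1.5,0,-0.42,0,0,0,-2.2,0,-0.46,0,0,0,-3.0,0,-0.46,0,0,0,-3.8,0,-0.46,0,0,0,-4.5,0,-0.41,0,0,0,-5.0,0,-0.31,0,0,0,-5.5,0,-0.16,0,0,0,-5.5,0,-0.16,0,0,0]

```text
time_s: 5.95
eef_pos: [0.6495, -0.0579, 0.1169]
tcp_rot: [0.003, 0.092, 0.996, -0.0]
contact_force: [2.3, 0.9, 7.2]
opening: 0.007
```

play_rows:
  plan: [0,0,-0.8,0,0,0,1,4,-5,0,0,0,4,6,-6,0,0,0,4,6,-6,0,0,0]

```text
time_s: 6.35
eef_pos: [0.618, 0.0119, 0.1773]
tcp_rot: [0.001, 0.09, 0.996, 0.0]
contact_force: [0.1, 0.8, -0.4]
opening: 0.002
```

```bash
python3 win.py f; python3 -c "
from h import *
goto(c2w(-.03,-.03,.122),CY+np.pi)"
```

```text
0.09639695349431876 ((629.0374145507812, -24.26203155517578), (180.3627471923828, 140.42674255371094), 79.44580841064453)
wheel [[-0.02784734031022667, -0.04171798420458462], [-0.004132090406564536, -0.029398077567904735], [0.02812455519539432, -0.018134606288620365]] 0.1119011254955409
table [[-0.148856735345475, 0.024883560757305984], [-0.11194002013298511, 0.049608040128549934], [-0.07126325423406556, 0.07434330804956953]] ((-109.59840393066406, 50.88819122314453), (76.19013214111328, 80.3190689086914), 89.96248626708984)
goto [-1.65, -6.17, 2.58] [-0.0001, 0.0013, 0.0027] t 6.4 F [ 0.4 -0.8  0.6]
goto [1.36, -6.16, 5.38] [-0.0001, 0.0013, 0.0027] t 6.4 F [ 0.4 -0.8  0.6]
```

View pics/f.png

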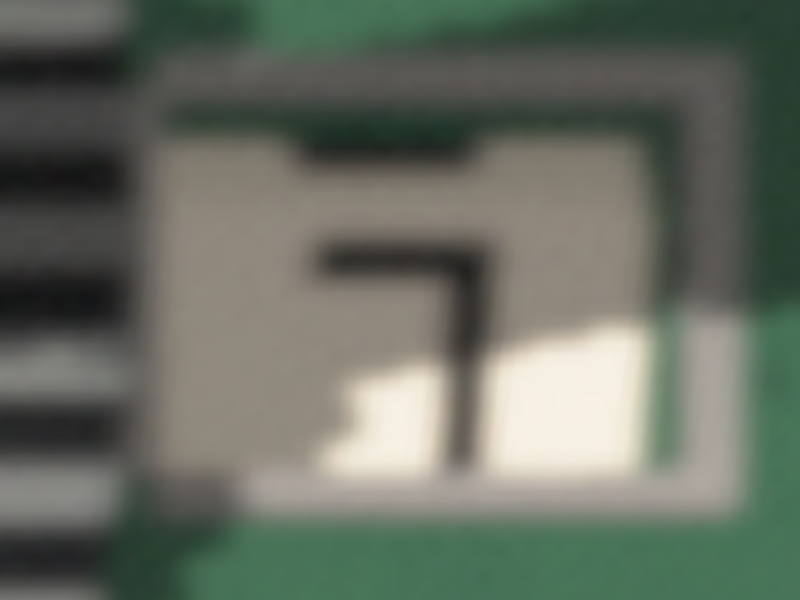

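play_rows:
  plan: [1.36,-4,2,0,0,0,1.36,-6.15,4,0,0,0,1.36,-6.15,5.4,0,0,0,1.36,-6.15,5.9,0,0,0,1.36,-6.15,6.1,0,0,0,1.36,-6.15,6.2,0,0,0,1.36,-6.15,6.2,0,0,0]

```text
time_s: 7.1
eef_pos: [0.5933, -0.05, 0.1138]
tcp_rot: [-0.002, 0.092, 0.996, -0.002]
contact_force: [-9.4, -5.2, 10.7]
opening: 0.004
```

play_rows:
  plan: [-0.5,0,-0.17,0,0,0,-1.0,0,-0.32,0,0,0,-1.5,0,-0.42,0,0,0,-2.2,0,-0.46,0,0,0,-3.0,0,-0.46,0,0,0,-3.8,0,-0.46,0,0,0,-4.4,0,-0.42,0,0,0,-4.6,0,-0.4,0,0,0,-4.6,0,-0.4,0,0,0]

```text
time_s: 8.0
eef_pos: [0.6419, -0.0588, 0.1192]
tcp_rot: [0.002, 0.092, 0.996, -0.002]
contact_force: [-0.0, -4.1, 7.4]
opening: 0.007
```

play_rows:
  plan: [0,0,-1,0,0,0,-3,4,-5,0,0,0,-7,5,-6,0,0,0,-7,5,-6,0,0,0,-7,5,-6,0,0,0]

```text
time_s: 8.5
eef_pos: [0.718, -0.0202, 0.1768]
tcp_rot: [0.0, 0.092, 0.996, 0.0]
contact_force: [-0.2, -0.0, -0.4]
opening: 0.005
```

```bash
python3 win.py g; python3 -c "
from h import *
goto(c2w(-.03,-.03,.122),CY+np.pi);c=np.load('/tmp/wrist.npz');print(w2c(c['origin']),c['origin'])"
```

```text
0.09623712514272247 ((631.1925048828125, -24.700790405273438), (180.74676513671875, 136.30723571777344), 79.3441390991211)
wheel [[-0.027164718588776848, -0.04174780514096679], [-0.0010858577759238317, -0.02963572785758227], [0.028130210567195117, -0.018258701854724533]] 0.11254719164850113
goto [11.57, -4.93, 5.39] [0.0001, -0.0021, 0.001] t 8.55 F [-0.1  0.5 -0.3]
[0.00201524 0.01965652] [ 0.6343967  -0.00484962  0.34531122]Traceback (most recent call last):
  File "win.py", line 12, in <module>
    t=(W[...,2]>.026)&(W[...,2]<.034)&(c["range_z"]>0);q=w2c(W[t]);k=(q[:,1]>.01)&(q[:,1]<.1)&(q[:,0]<-.06)&(q[:,0]>-.16);print("table",np.percentile(q[k],[1,50,99],axis=0).tolist(),cv2.minAreaRect(q[k].astype(np.float32)*1000))
                                                                                                                                        ~~~~~~~~~~~~~^^^^^^^^^^^^^^^^^^^^^^^
    return _quantile_unchecked(
        a, q, axis, out, overwrite_input, method, keepdims, weights)
    return _ureduce(a,
                    func=_quantile_ureduce_func,
    ...<5 lines>...
                    overwrite_input=overwrite_input,
                    method=method)
    r = func(a, **kwargs)
    result = _quantile(arr,
                       quantiles=q,
    ...<2 lines>...
                       out=out,
                       weights=wgt)
    slices_having_nans = np.isnan(arr[-1, ...])
                                  ~~~^^^^^^^^^
IndexError: index -1 is out of bounds for axis 0 with size 0
```

View pics/g.png

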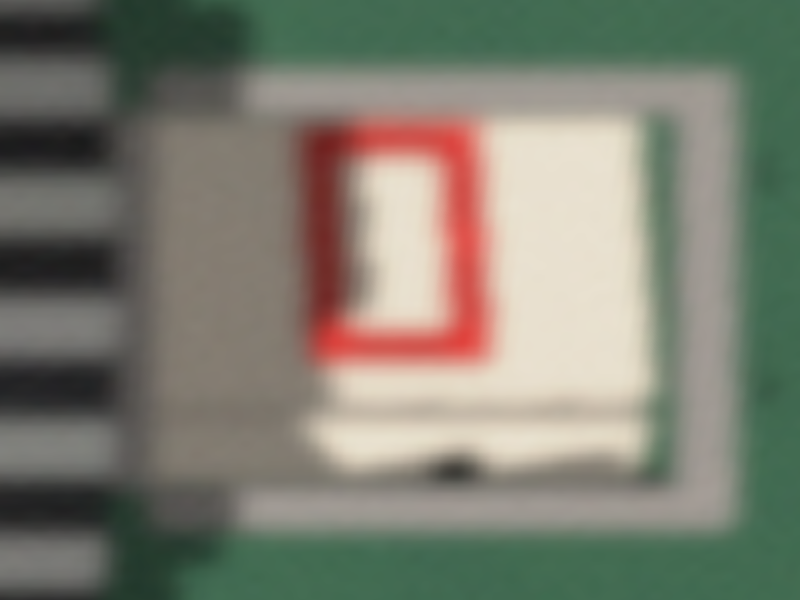

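play_rows:
  plan: [8.2,-4.93,2,0,0,0,8.2,-4.93,4,0,0,0,8.2,-4.93,4.8,0,0,0,8.2,-4.93,5,0,0,0,8.2,-4.93,5.3,0,0,0,8.2,-4.93,5.5,0,0,0,8.2,-4.93,5.6,0,0,0,8.2,-4.93,5.65,0,0,0,8.2,-4.93,5.65,0,0,0]

```text
time_s: 9.45
eef_pos: [0.6285, -0.0545, 0.1208]
tcp_rot: [0.001, 0.092, 0.996, -0.0]
contact_force: [0.9, 0.1, 1.8]
opening: 0.004
```

play_rows:
  plan: [0,0,0.1,0,0,0,0,0,0.13,0,0,0,0.2,0,0.13,0,0,0,0.4,0,0.13,0,0,0,0.6,0,0.13,0,0,0,0.75,0,0.13,0,0,0,0.75,0,0.13,0,0,0,0.75,0,0.13,0,0,0]

```text
time_s: 10.25
eef_pos: [0.6217, -0.0532, 0.1206]
tcp_rot: [0.002, 0.092, 0.996, -0.0]
contact_force: [1.7, 1.4, 6.2]
opening: 0.002
```

play_rows:
  plan: [0,0,-1,0,0,0,-3,4,-5,0,0,0,-7.5,5,-6,0,0,0,-7.5,5,-6,0,0,0,-7.5,5,-6,0,0,0]

```text
time_s: 10.75
eef_pos: [0.7036, -0.0177, 0.1788]
tcp_rot: [-0.0, 0.092, 0.996, -0.0]
contact_force: [-0.1, -0.3, -0.7]
opening: 0.005
```

```bash
python3 win.py i 2>/dev/null; python3 - <<'E'
from h import *
i=cv2.imread('pics/i.png').astype(int);r=(i[...,2]>i[...,1]+60)&(i[...,2]>i[...,0]+60)&(np.indices(i.shape[:2])[1]<520)
v,u=np.nonzero(r);print(np.percentile(v,[0.5,99.5]))
k=cv2.cvtColor(i.astype(np.uint8),cv2.COLOR_BGR2GRAY)[:,600];print(k[::10])
g=cv2.imread('pics/g.png').astype(int);r=(g[...,2]>g[...,1]+60)&(g[...,2]>g[...,0]+60);v,u=np.nonzero(r);print('before',np.percentile(v,[0.5,99.5]))
E
```

```text
0.09624757754211805 ((628.969482421875, -24.235870361328125), (180.67071533203125, 139.9095458984375), 79.48252868652344)
wheel [[-0.026789200079076463, -0.04175470231064491], [-0.0014057306741007136, -0.029646980734668118], [0.02806188846801141, -0.018234758210755746]] 0.11211693791842076
table [[-0.09829830065842643, 0.02500433141921347], [-0.09164883397524465, 0.04963392055681528], [-0.0849721298717928, 0.07403608561843522]] ((-91.64411926269531, 49.80345916748047), (13.7398681640625, 49.745697021484375), 0.08294553309679031)
goto [7.1, -4.93, 2.79] [-0.0004, -0.0026, 0.0004] t 10.8 F [-0.3 -0.7 -1.1]
[183. 424.]
[ 96  95  95  94  94  98 111 132 150 156 153 148 162 190 208 218 226 231
 233 233 233 233 233 233 233 233 233 233 233 233 233 233 233 233 233 234
 233 233 233 233 233 233 233 233 228 211 174 139 134 147 156 158 148 128
 108  97  96  94  95  94]
before [120. 363.]
```

View pics/i.png

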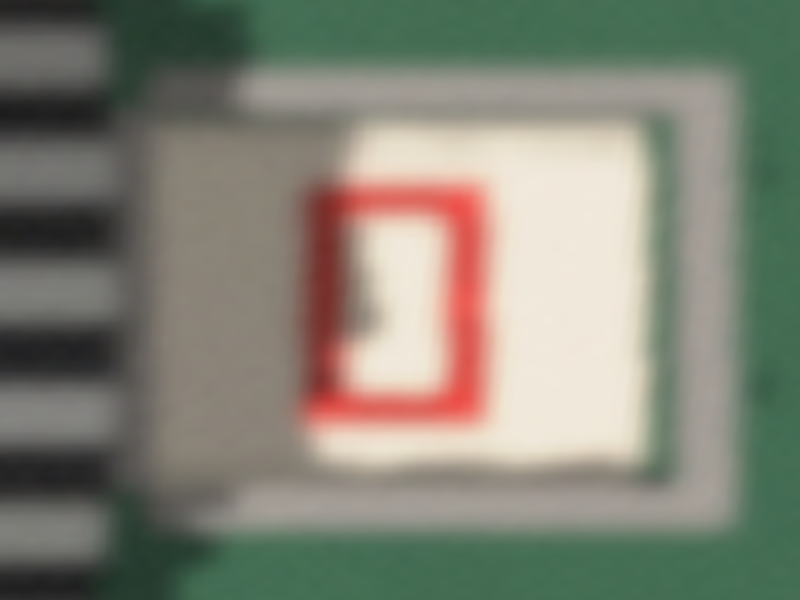

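```bash
sed -i 's/^C0=.*/C0=np.array([.6290,-.0241]); CY=np.deg2rad(-10.53)/' h.py; python3 -c "
from h import *
a=np.deg2rad(18.4);goto([.4788-.04*np.cos(a),.3138-.04*np.sin(a),.24],a+np.pi)"
```

```text
goto [31.57, 26.56, -6.15] [0.0003, -0.0026, -0.5057] t 10.8 F [-0.3 -0.7 -1.1]
```

play_rows:
  plan: [10,5,-6.15,0,0,-0.1,31.6,26.6,-6.15,0,0,-0.506,31.6,26.6,-6.15,0,0,-0.506,31.6,26.6,-6.15,0,0,-0.506,31.6,26.6,-6.15,0,0,-0.506,31.6,26.6,-6.15,0,0,-0.506,31.6,26.6,-6.15,0,0,-0.506,31.6,26.6,-6.15,0,0,-0.506,31.6,26.6,-6.15,0,0,-0.506,31.6,26.6,-6.15,0,0,-0.506]
  hand: 6

```text
time_s: 11.8
eef_pos: [0.4383, 0.3024, 0.2392]
tcp_rot: [-0.001, -0.162, 0.987, -0.0]
contact_force: [-0.0, -0.1, 0.3]
opening: 0.64
```

```bash
cat > strip.py <<'E'
from h import *
a=np.deg2rad(18.4)
c=capture("wrist");np.savez('/tmp/wrist.npz',**c);W=world(c);ok=c["range_z"]>0
hsv=cv2.cvtColor(c["color"],cv2.COLOR_BGR2HSV)
s=ok&(abs(W[...,0]-.5)<.1)&(abs(W[...,1]-.325)<.07)
h=s&(W[...,2]>.044)&(W[...,2]<.055); r=cv2.minAreaRect(W[h][:,:2].astype(np.float32)*1000);print("hold",h.sum(),np.median(W[h][:,2]),r)
print(state()["eef_pos"],find_in("wrist","strip_grip")[:1])
cv2.imwrite('pics/j.png',cv2.resize(c["color"],(800,600)))
b,g,rr=[c["color"][...,i].astype(int) for i in range(3)]
red=s&(W[...,2]<.012)&(W[...,2]>.001)&(rr>150)&(g<90)&(b<90); print("red",red.sum(),np.median(W[red],0) if red.any() else 0)
st=s&(W[...,2]>.003)&(W[...,2]<.012)&(hsv[...,0]>17)&(hsv[...,0]<35); print("strip",st.sum(),cv2.minAreaRect(W[st][:,:2].astype(np.float32)*1000))
E
python3 strip.py
```

```text
hold 536 0.04831378089076138 ((478.39886474609375, 312.8942565917969), (43.78993606567383, 19.034006118774414), 18.60667610168457)
[0.4395261  0.30133229 0.23917366] [{'box': [248.9, 179.0, 261.5, 256.4], 'confidence': 0.69}]
red 18 [0.53259899 0.33071766 0.00588372]
strip 339 ((542.1978759765625, 333.0902099609375), (49.07630157470703, 21.87213706970215), 20.765878677368164)
```

View pics/j.png

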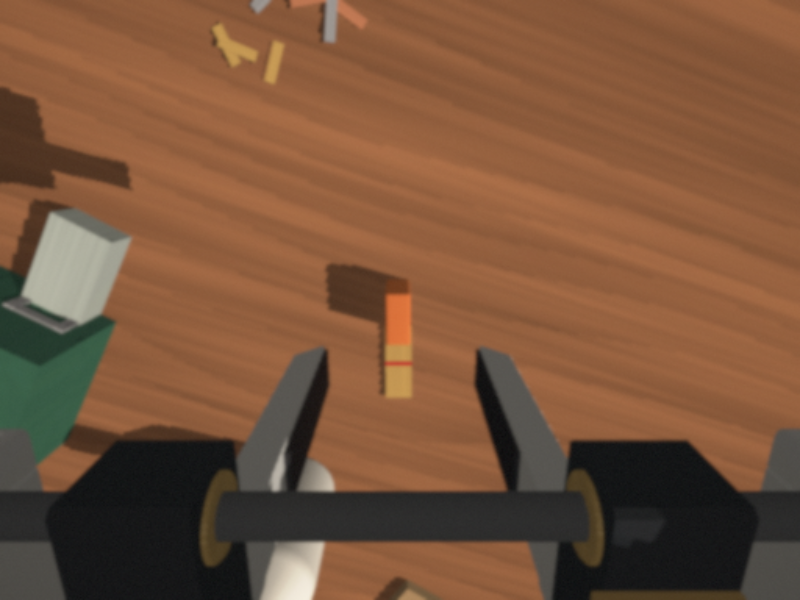

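```bash
python3 -c "
from h import *
a=np.deg2rad(18.5);goto([.4784,.3129,.026],a+np.pi)"
```

```text
goto [-4.03, -0.03, 21.31] [-0.0007, -0.0021, -0.0014] t 11.9 F [ 0.  -0.2  0.3]
```

play_rows:
  plan: [-4.03,0,5,0,-0.002,0,-4.03,0,10,0,-0.002,0,-4.03,0,14,0,-0.002,0,-4.03,0,17,0,-0.002,0,-4.03,0,19,0,-0.002,0,-4.03,0,20.5,0,-0.002,0,-4.03,0,21.2,0,-0.002,0,-4.03,0,21.2,0,-0.002,0]

```text
time_s: 12.7
eef_pos: [0.4797, 0.3136, 0.0278]
tcp_rot: [0.0, -0.159, 0.987, -0.0]
contact_force: [0.5, -0.2, -0.1]
opening: 0.637
```

play_rows:
  plan: [0,0,0,0,0,0,0,0,0,0,0,0,0,0,0,0,0,0,0,0,0,0,0,0,0,0,0,0,0,0,0,0,0,0,0,0]
  hand: 1.5

```text
time_s: 13.3
eef_pos: [0.4798, 0.3145, 0.0286]
tcp_rot: [0.001, -0.16, 0.987, 0.0]
contact_force: [-0.6, -0.5, 1.4]
opening: 0.215
```

```bash
python3 -c "
from h import *
s=state();print(s['eef_pos'],s['opening'],np.degrees(np.arctan2(*R(s['tcp_rot'])[1::-1,0])))
goto([.4784,.3129,.12],np.deg2rad(18.5)+np.pi)
goto(c2w(-.18,.0496,.12),CY+np.pi)"
```

```text
[0.47977806 0.31450002 0.02859267] 0.21467493125473572 -161.58192732314947
goto [0.16, -0.11, -9.14] [-0.0001, 0.0023, -0.0014] t 13.3 F [-0.6 -0.5  1.4]
goto [9.87, -23.79, -9.16] [0.0005, 0.0023, 0.5052] t 13.3 F [-0.6 -0.5  1.4]
```

play_rows:
  plan: [0,0,-4,0,0.002,0,0.5,-1,-9.2,0,0.002,0,9.87,-23.8,-9.2,0,0.002,0.505,9.87,-23.8,-9.2,0,0.002,0.505,9.87,-23.8,-9.2,0,0.002,0.505,9.87,-23.8,-9.2,0,0.002,0.505,9.87,-23.8,-9.2,0,0.002,0.505,9.87,-23.8,-9.2,0,0.002,0.505,9.87,-23.8,-9.2,0,0.002,0.505,9.87,-23.8,-9.2,0,0.002,0.505]

```text
time_s: 14.3
eef_pos: [0.4608, 0.0582, 0.1199]
tcp_rot: [-0.0, 0.091, 0.996, 0.0]
contact_force: [-0.8, 1.0, -1.2]
opening: 0.212
```

```bash
cat > look.py <<'E'
from h import *
import sys
goto(c2w(float(sys.argv[1]),.0496,float(sys.argv[2])),CY+np.pi)
s=state();t=w2c(s["eef_pos"]);print("tcp cut",t,s["eef_pos"][2])
for n in ["scene","side"]:
    c=capture(n);np.savez('/tmp/%s.npz'%n,**c);W=world(c);b,g,r=[c["color"][...,i].astype(int) for i in range(3)]
    q=w2c(W);s=(c["range_z"]>0)&(q[...,0]<0)&(q[...,0]>-.3)&(abs(q[...,1]-.05)<.035)&(W[...,2]<.13)&(W[...,2]>.015)
    red=s&(r>100)&(g<r*.5)&(b<r*.5)&(abs(r-g)>60)&(g<95)
    hsv=cv2.cvtColor(c["color"],cv2.COLOR_BGR2HSV);br=s&(hsv[...,0]>17)&(hsv[...,0]<35)&(hsv[...,1]>110)
    for k,m in (("red",red),("brass",br)):
        if m.any(): print(n,k,m.sum(),np.median(q[m],0),np.median(W[m][:,2]),np.percentile(q[m],[3,97],axis=0).tolist())
    u,v=map(int,px(c,c2w(-.1,.05,.06)));cv2.imwrite('/tmp/crop_%s.png'%n,cv2.resize(c["color"][v-60:v+60,u-80:u+80],(400,300),interpolation=2))
cv2.imwrite('pics/%s.png'%sys.argv[3],np.hstack([cv2.imread('/tmp/crop_%s.png'%n) for n in ("scene","side")]))
E
python3 look.py -.18 .0605 k
```

```text
goto [-0.05, -0.06, 5.94] [0.0008, -0.0007, 0.001] t 14.3 F [-0.8  1.  -1.2]
tcp cut [-0.18042392  0.05018595] 0.11993211228390316
scene red 3 [-0.15902811  0.05502359] 0.11022958596575883 [[-0.15923318733964, 0.05359192936811555], [-0.15856987988274648, 0.056832414729565205]]
scene brass 233 [-0.1189638  0.0497581] 0.09517995145413116 [[-0.15734267224460946, 0.03760800142191008], [-0.09201675137249639, 0.061190328994893]]
side red 10 [-0.20493426  0.05704684] 0.10846695737314388 [[-0.2060830584778301, 0.04636895301179537], [-0.20345075690833112, 0.06032387649742151]]
side brass 16 [-0.15753566  0.05851607] 0.09584539888761306 [[-0.18977807789449094, 0.04459609185765975], [-0.14484472815512056, 0.06394631848485988]]
```

View pics/k.png

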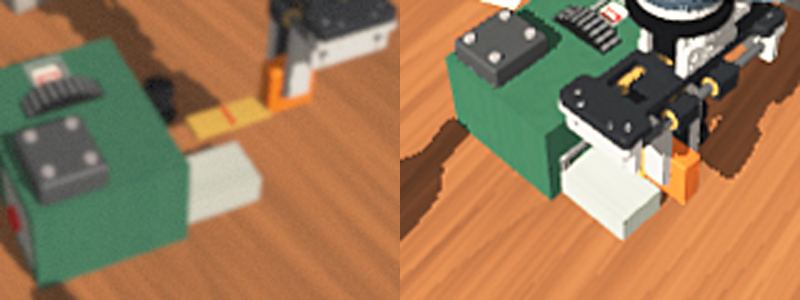

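play_rows:
  plan: [0,0,3,0,0,0,0,-0.05,5,0,0,0,0,-0.05,5.8,0,0,0,0,-0.05,5.85,0,0,0,0,-0.05,5.85,0,0,0]

```text
time_s: 14.9
eef_pos: [0.4615, 0.0574, 0.0623]
tcp_rot: [0.0, 0.091, 0.996, 0.0]
contact_force: [-0.1, 0.0, -0.7]
opening: 0.214
```

play_rows:
  plan: [-1,0,0,0,0,0,-1.6,0,0,0,0,0,-2.2,0,0,0,0,0,-2.8,0,0,0,0,0,-3.2,0,0,0,0,0,-3.2,0,0,0,0,0]

```text
time_s: 15.5
eef_pos: [0.493, 0.0509, 0.0617]
tcp_rot: [0.0, 0.092, 0.996, 0.0]
contact_force: [0.4, 0.8, -1.7]
opening: 0.205
```

```bash
python3 look.py -.1255 .0596 l
```

```text
goto [-2.2, 0.08, 0.21] [0.0005, 0.0002, -0.0003] t 15.5 F [ 0.4  0.8 -1.7]
tcp cut [-0.14745177  0.04884973] 0.061721792319833005
scene red 5 [-0.12979492  0.0495831 ] 0.0799390808123569 [[-0.13935656351817535, 0.047073626463017174], [-0.1256356939331811, 0.05610397240638148]]
scene brass 113 [-0.11080507  0.04831679] 0.03726704063550823 [[-0.12437224471180061, 0.03622773622802491], [-0.09701583271930649, 0.05982391244842846]]
side red 48 [-0.15643707  0.04469445] 0.07891719796578894 [[-0.17297003799383048, 0.04047332941682677], [-0.1449971303962471, 0.05759955148398928]]
side brass 29 [-0.12511353  0.05801261] 0.03862088382102369 [[-0.16795729547536117, 0.050523140979496554], [-0.11140064869484276, 0.061448357100695156]]
```

play_rows:
  plan: [-0.6,0.08,0,0,0,0,-1.2,0.08,0,0,0,0,-1.7,0.08,0,0,0,0,-2.1,0.08,0,0,0,0,-2.15,0.08,0,0,0,0,-2.15,0.08,0.15,0,0,0,-2.15,0.08,0.25,0,0,0,-2.15,0.08,0.3,0,0,0,-2.15,0.08,0.3,0,0,0]

```text
time_s: 16.5
eef_pos: [0.5135, 0.048, 0.0588]
tcp_rot: [-0.0, 0.092, 0.996, 0.0]
contact_force: [-0.4, 0.6, -0.1]
opening: 0.213
```

```bash
python3 look.py -.1255 .0586 m
```

```text
goto [-0.12, -0.02, 0.02] [0.0004, -0.0003, 0.0001] t 16.5 F [-0.4  0.6 -0.1]
tcp cut [-0.12672525  0.04977085] 0.05875796084932251
scene red 3 [-0.11170764  0.04967531] 0.07652958637392848 [[-0.11563977310214626, 0.046326661048743376], [-0.10599907203508296, 0.053496494645763275]]
scene brass 59 [-0.09777849  0.05292937] 0.03461080332201372 [[-0.10472535875639538, 0.03883649895556263], [-0.08828893869873236, 0.06096328753927868]]
side red 46 [-0.13581004  0.0460934 ] 0.07533302348374965 [[-0.15218425656346923, 0.04101094828375249], [-0.12261918621545062, 0.056955080663058134]]
side brass 40 [-0.09847615  0.05812459] 0.034210264081156905 [[-0.14760233637982614, 0.0477188866800502], [-0.08599972341380142, 0.06236357042295384]]
```

View pics/m.png

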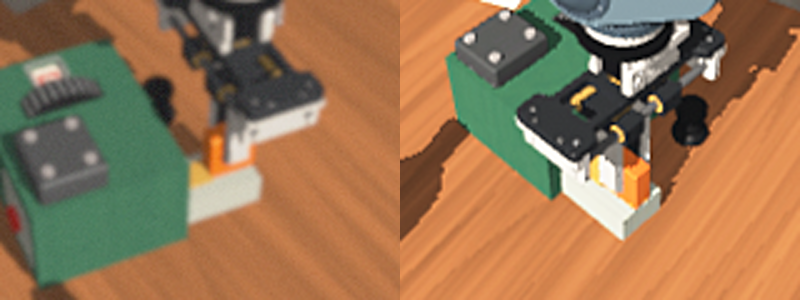

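play_rows:
  plan: [0,0,0,0,0,0,0,0,0,0,0,0,0,0,0,0,0,0,0,0,0,0,0,0,0,0,0,0,0,0]
  hand: 4.5

```text
time_s: 17.1
eef_pos: [0.5137, 0.0479, 0.0586]
tcp_rot: [0.0, 0.092, 0.996, 0.0]
contact_force: [-1.1, 0.5, 0.1]
opening: 0.475
```

play_rows:
  plan: [0,0,-2,0,0,0,0,0,-5,0,0,0,0,0,-9,0,0,0,0,0,-14,0,0,0,-5,0,-18,0,0,0,-7,0,-18,0,0,0,-7,0,-18,0,0,0,-7,0,-18,0,0,0]

```text
time_s: 17.9
eef_pos: [0.5822, 0.035, 0.238]
tcp_rot: [-0.001, 0.092, 0.996, 0.0]
contact_force: [0.1, 0.6, -0.4]
opening: 0.482
```

```bash
cat > chk.py <<'E'
from h import *
import sys
s=state();print("tcp cut",w2c(s["eef_pos"]),s["eef_pos"][2],s["opening"])
for n in ["wrist","side","scene"]:
    c=capture(n);np.savez('/tmp/%s.npz'%n,**c);W=world(c);q=w2c(W);ok=c["range_z"]>0
    near=ok&(abs(q[...,0]+.12)<.06)&(abs(q[...,1]-.05)<.03)
    h=near&(W[...,2]>.072)&(W[...,2]<.083);r=cv2.minAreaRect(q[h].astype(np.float32)*1000);print(n,"holder",r,np.median(W[h][:,2]))
    b,g,rr=[c["color"][...,i].astype(int) for i in range(3)]
    red=near&(W[...,2]<.042)&(g<rr*.55)&(abs(q[...,0]+.07)<.015)&(rr>90);print("red",red.sum(),np.mean(q[red],0) if red.any() else 0)
    top=ok&(W[...,2]>.09)&(W[...,2]<.1)&(abs(q[...,0])<.1)&(abs(q[...,1])<.11); e=top&(abs(q[...,1]-.05)<.03); print("front edge",np.percentile(q[e][:,0],1))
    if n=="wrist":
        D=lambda x0,x1,y0,y1,z:np.float32([px(c,c2w(x,y,z)) for x,y in [(x0,y1),(x0,y0),(x1,y0),(x1,y1)]])
        H=cv2.getPerspectiveTransform(D(-.05,-.12,.0029,.0963,.035),np.float32([[0,0],[800,0],[800,600],[0,600]]))
        cv2.imwrite('pics/%s.png'%sys.argv[1],cv2.warpPerspective(c["color"],H,(800,600),flags=2))
E
python3 chk.py n
```

```text
tcp cut [-0.05683179  0.04959876] 0.23798979025440384 0.4824157822666239
wrist holder ((-109.50332641601562, 49.84309387207031), (80.26374053955078, 59.31528091430664), 0.13795563578605652) 0.07815155974375945
red 34 [-0.07171266  0.04909567]
front edge -0.06985417329210335
side holder ((-110.71658325195312, 51.13336944580078), (57.80843734741211, 83.76653289794922), 89.5105209350586) 0.07671563033400741
red 16 [-0.07060956  0.04995509]
front edge -0.0712713723472454
scene holder ((-126.47271728515625, 48.59341049194336), (22.166593551635742, 43.4521484375), 89.7161865234375) 0.07666778215112413
red 0 0
front edge -0.06815254915512425
```

View pics/n.png

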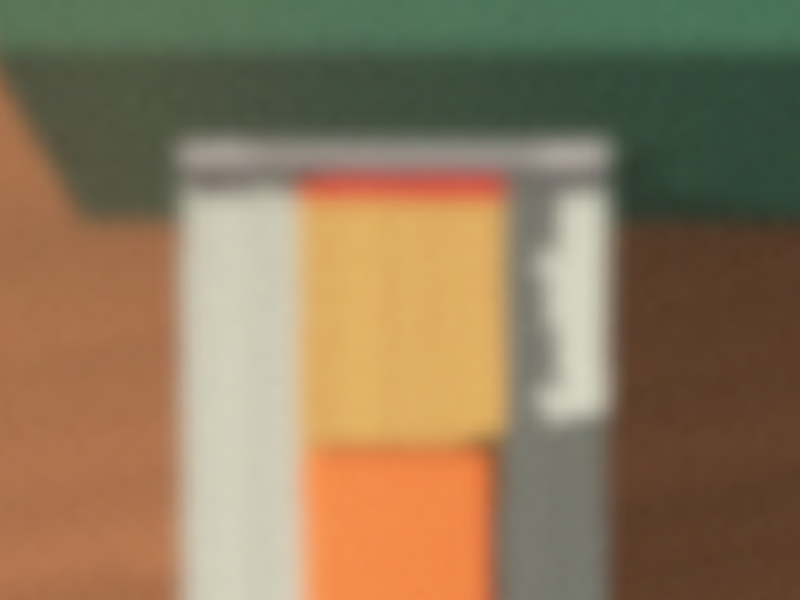

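```bash
python3 - <<'E'
from h import *
c=np.load('/tmp/side.npz');W=world(c);q=w2c(W);b,g,r=[c["color"][...,i].astype(int) for i in range(3)]
m=(abs(q[...,0])<.03)&(abs(q[...,1]+.063)<.02)&(r>g+60);print("red 0 px",m.sum(),q[m].mean(0) if m.any() else '')
print(state()["qvel"].round(3),state()["time_s"])
print(close_job())
E
```

```text
red 0 px 15 [-0.00297266 -0.06248848]
[ 0.001 -0.002 -0.002 -0.    -0.002 -0.   ] 18.05
the job is handed in; nothing more can be done
None
```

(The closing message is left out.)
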